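# Hang the hold-open weight and set the guarded knob

### The arm

A 6-joint arm with a two-finger parallel gripper is mounted at the origin on the work surface. World frame = base frame: x ahead of the robot, y to its left, z up, the work surface at z = 0. Lengths are in m, angles in rad, forces in N, time in s.
With the tool pointing down it reaches from about 0.25 to 0.725 m from the base axis. Payload 4 kg.
Tool frame: the origin (TCP) lies on the mounting face of the last link; the fingertips stand 173 mm ahead of it and the grasp point (between the pads) lies 155 mm ahead of it; z points along the fingers, x is the direction in which the jaws open and shut, and the axes are right-handed (so a half turn about z gives the same grasp; the last joint's range is limited). The gripper opens to 85 mm and grips with 20 to 120 N. Pads are 22 mm wide; open, the fingers measure 114 mm over their backs; the gripper's body (76 mm by 85 mm) begins 54 mm behind the grasp point. The pads swing forward as they close: fully open they stand 13 mm farther back than shut.
Start: joints at [1.258, 0.241, 0.005, 1.335, 0, 1.571], TCP at [0.154, 0.476, 0.405] pointing down, gripper open.
Joint ranges: [-2.72, 2.72], [-1.05, 1.87], [-1.09, 1.28], [-1.99, 2.15], [-1.42, 1.44], [-3.14, 3.14]. Speed limits (rad/s): [2.79, 2.79, 3.14, 3.14, 3.14, 3.14].

### API

Orientations are given as a unit quaternion [w, x, y, z].
In Python, from bench import ctrl, viewer, close_job gives the robot as it stands. The module is installed in compiled form; this text tells all that it offers.
- The arm moves only by the tool arm_command, never from a script. Its argument "series" is a list of rows, each a list of 7 numbers: the turn, a rotation vector about the world's x, y, z in degrees, then the shift along the world's x, y, z in m, then the gripper command: -1 is fully open, 1 is shut, values between are in proportion. A call has 1 to 5 rows; each row is the pose to reach, as a shift and turn from the pose commanded when the call began; what a row does not reach only later rows make up. A row lasts 1/10 s, in which the tool goes at most 50 mm and 8.59 degrees, less where a joint would pass 70% of its speed; a pose out of reach is approached as far as the arm can. A call with a gripper value outside its range is refused whole. The fingers move at their own pace and stop on an object; the grip force is fixed at half the most. Time passes only in rows, so rows that repeat a pose let the fingers close. It gives the time, the measured TCP pose, the force and the opening at its end, in the units of the state.
- ctrl.state(): the state, without advancing time (a new reading comes with each control period).
- viewer.read_camera(name): name is "side" or "top" or "wrist"; returns a dict with "color" (384x512x3 uint8, red, green, blue), "fx", "fy", "cx", "cy" (pixels), "xyz" and "orientation" of the camera in the world; the wrist camera has in their place "T_tool_cam" (4x4, takes a point from camera to tool coordinates, whose origin is the TCP and whose axes are the tool frame's). Camera axes: x right, y up, looking along -z (the intrinsics and any distortion apply to the point x, -y, -z); pixel columns grow to the right and rows downward; lengths in m; the calibration is good to about 2 mm. A picture is of the moment at which its call begins: read the wrist's pose just before it. There is no depth.
- close_job(): hands the job in, once; it reports no verdict.
The state is a dict: "time_s": time; "joint_pos": joint angles; "joint_velocities": joint speeds; "joint_torque": joint torques, N m; "ee_pos": TCP position; "tcp_rot": TCP orientation; "ft_force": force on the tool from outside, world axes, zero at the start; "ft_torque": the same for the moment, N m; "opening": finger opening in m.
Only numpy, scipy, OpenCV 4.12 (cv2) and the standard library are available. Lean on these libraries where they do the work, as an engineer would, in place of code of your own. Each camera call takes 0.05 s, during which the arm holds its last target. There are 200 camera calls.

### The job

The knob on the bench control unit sits under a self-closing see-through flip guard. Hang the U-shaped hold-open weight over the bar on the guard's tail so that it tips the guard fully open and keeps it there, then turn the knob clockwise until its pointer lines up with the raised index rib on the deck. Leave the weight hanging and everything else on the bench where it is.

Things in the scene. Friction and masses are not known exactly. Their poses are not given: they have to be found in the camera images.
- unit: Fixed control unit, white box with grey walls. Origin: on the table below the knob axis. Own -x is the open front, +x the hinge side, z up; yaw varies. Box 199 mm (x -85 to +114) by 176 mm (y), deck 100 mm above the table; grey walls, 7 mm thick along both y edges (162 mm between them) and 14 mm along the hinge edge, rise to 148 mm.
- guard_hinge (a point): Middle of the guard's hinge line (along the unit's y), 150 mm above the table, 114 mm in +x from the knob axis, at the unit's rear edge. The guard is a clear plate 196 x 176 x 4 mm with a dark edge, reaching from the hinge to the unit's front; swinging up, its edge reaches 346 mm above the table, so keep out of its sweep.
- guard (a joint): Guard angle, rad: 0 shut (level over the knob), 1.7 fully open at its stop, a little past upright. A spring and its own weight always shut it unless held; the weight hung on the bar overcomes them. The hinge is damped: once the weight is let go it swings fully open in 1 to 4 s, the bar moving away from the hinge and down.
- guard_bar (a point): Middle of the steel bar on the guard's tail: 10 mm diameter, along the unit's y (own y), on two arms with 32 mm cheek discs, 84 mm free between the discs. Guard shut: 56 mm beyond the hinge (unit +x) and 64 mm above it, 214 mm over the table. Fully open: 56 mm beyond and about 64 mm below the hinge.
- weight_center (a point): Centre (half-way up) of the hold-open weight: plain steel inverted U, 0.5 kg, 46 mm across the legs (own x), 56 mm long (own y), 72 mm tall (z, crown up). Legs 8 mm thick; the gap between them is 30 mm wide, 62 mm deep, open below and at both y ends. Hung, the crown's underside (26 mm above this point) rests on the bar, bar along own y.
- channel: Fixed grey-painted channel holding the weight, crown up: floor 5 mm thick, 84 x 52 mm, two walls 14 mm thick and 78 mm tall, 56 mm apart along own x, open along own y. Origin: centre of its underside. Weight and channel have the same axes; 5 mm play at each leg.
- knob (a joint): Knob angle, rad, growing clockwise seen from above; 0 = pointer towards the unit's front (-x), 1.57 = pointer at the index rib (unit +y). Stops at 0 and 2.6. Starts between 0.2 and 0.7; stays where left (light friction).
- knob_grip (a point): On the knob axis, at gripping height: 126 mm above the table. Black knob: disc of 64 mm diameter and 10 mm thick with a bar grip across it, 56 mm long, 14 mm wide, rising from the deck to 139 mm; a small nose on the disc and a white line on the bar mark the pointer end.
- unit_index (a point): Raised index rib on the deck, 26 mm long, 57 mm from the knob axis on the unit's +y side; the pointer must point at it.
- jar: Bystander: amber jar, 60 mm diameter, 85 mm tall, origin under its centre.
- slidebox: Bystander: grey slide box 90 x 130 x 35 mm, origin under its centre.
- driver: Bystander: screwdriver 180 mm long, lying.
- dish: Bystander: white dish, 90 mm diameter, 20 mm tall, origin under its centre.
- flask: Bystander: white plastic bottle, 64 mm diameter, 170 mm tall, origin under its centre.
- weight: The same weight; origin at the centre of its underside. Parked in the channel, only its y end faces (56 mm apart) can be gripped; over the bar, the cheek discs leave no room for fingers at those ends, so it must be put down on the table and taken again across the legs (46 mm).

How it is judged:
By the outcome, as a careful person would: the job done as asked, in the order asked, and still so for the second after the job is handed in, with the robot touching nothing.
It also fails if it takes over 72 s, if anything falls off the work surface, if the arm or the gripper's body presses on something with over 40 N, if the wrist force passes 120 N, or if a joint passes its speed limit or range.

## Working session

There is one attempt and no reset: what is moved stays moved. The work goes in short steps, Python scripts to look and compute and a tool call to move; the robot and the scene stay as the last step left them, time stands still between calls to the robot, and variables do not carry over. Pictures are saved under pics/ and viewed, about 8 in all and at most 12, crops included, and the job is handed in when it is done.

Besides the shell and the picture viewer there is one more tool, called after ">>>" as name(argument=value, ...) on one line, values as JSON. arm_command: Moves the arm, as the interface text tells. Its arguments: {"type":"object","properties":{"series":{"type":"array"}},"required":["series"]}

```bash
mkdir -p pics
cat > h.py <<'E'
import numpy as np, cv2, pickle
from scipy.spatial.transform import Rotation as R
def rot(q): return R.from_quat([q[1],q[2],q[3],q[0]]).as_matrix()
def snap(name,fn):
    from bench import ctrl, viewer
    s=ctrl.state(); d=viewer.read_camera(name)
    cv2.imwrite(f'pics/{fn}.png',d['color'][:,:,::-1])
    if name=='wrist':
        T=np.eye(4);T[:3,:3]=rot(s['tcp_rot']);T[:3,3]=s['ee_pos'];T=T@np.array(d['T_tool_cam'])
        Rw,p=T[:3,:3],T[:3,3]
    else: Rw,p=rot(d['orientation']),np.array(d['xyz'])
    c=dict(R=Rw,p=p,fx=d['fx'],fy=d['fy'],cx=d['cx'],cy=d['cy'],keys=[k for k in d if k!='color'],extra={k:v for k,v in d.items() if 'dist' in k})
    pickle.dump(c,open(f'pics/{fn}.pkl','wb')); return c,s
def load(fn): return pickle.load(open(f'pics/{fn}.pkl','rb'))
def px2w(c,u,v,z):
    d=c['R']@np.array([(u-c['cx'])/c['fx'],-(v-c['cy'])/c['fy'],-1.]); t=(z-c['p'][2])/d[2]; return c['p']+t*d
def w2px(c,P):
    q=(np.atleast_2d(P)-c['p'])@c['R']; return np.c_[c['cx']-c['fx']*q[:,0]/q[:,2], c['cy']+c['fy']*q[:,1]/q[:,2]]
E
python3 - <<'E'
from h import *
for n in ['top','side']:
    c,s=snap(n,n+'0'); print(n,c)
print(s)
a=cv2.imread('pics/top0.png');b=cv2.imread('pics/side0.png')
cv2.imwrite('pics/top0b.png',cv2.resize(a,(800,600),interpolation=cv2.INTER_CUBIC))
cv2.imwrite('pics/side0b.png',cv2.resize(b,(800,600),interpolation=cv2.INTER_CUBIC))
E
```

```text
top {'R': array([[ 0.07730539,  0.97627245, -0.20227698],
       [-0.99700459,  0.07618409, -0.01333522],
       [ 0.00239148,  0.20270196,  0.97923756]]), 'p': array([0.31741882, 0.01423295, 1.25066654]), 'fx': 417.0922964770908, 'fy': 417.0922964770908, 'cx': 248.12745367510198, 'cy': 192.09282575320825, 'keys': ['fx', 'fy', 'cx', 'cy', 'xyz', 'orientation'], 'extra': {}}
side {'R': array([[ 0.97031569,  0.15140649, -0.18858299],
       [-0.2407447 ,  0.53052393, -0.81276463],
       [-0.02301005,  0.83403863,  0.551226  ]]), 'p': array([ 0.33993648, -0.8222573 ,  0.71277902]), 'fx': 404.0985133621, 'fy': 404.0985133621, 'cx': 255.100047184666, 'cy': 191.52816587477798, 'keys': ['fx', 'fy', 'cx', 'cy', 'xyz', 'orientation'], 'extra': {}}
{'time_s': 0.05, 'joint_pos': array([1.25797974e+00, 2.41356712e-01, 3.73672306e-03, 1.33519914e+00,
       1.20145703e-05, 1.57077181e+00]), 'joint_velocities': array([-0.00110341, -0.00177454,  0.00096659, -0.00089298,  0.00103903,
       -0.00269991]), 'joint_torque': array([-1.11261525e-03, -3.73492062e+01,  2.53291905e+01,  1.10096001e-02,
       -5.92180299e-05,  1.14628955e-05]), 'ee_pos': array([0.15378387, 0.47547445, 0.40384547]), 'tcp_rot': array([ 5.90166696e-04,  8.08614587e-01,  5.88337851e-01, -8.21380889e-04]), 'ft_force': array([-0.30280547, -0.30442948,  0.01692292]), 'ft_torque': array([-0.0106989 , -0.03846442,  0.0099885 ]), 'opening': 0.08523941619730983}
```

View pics/top0b.png

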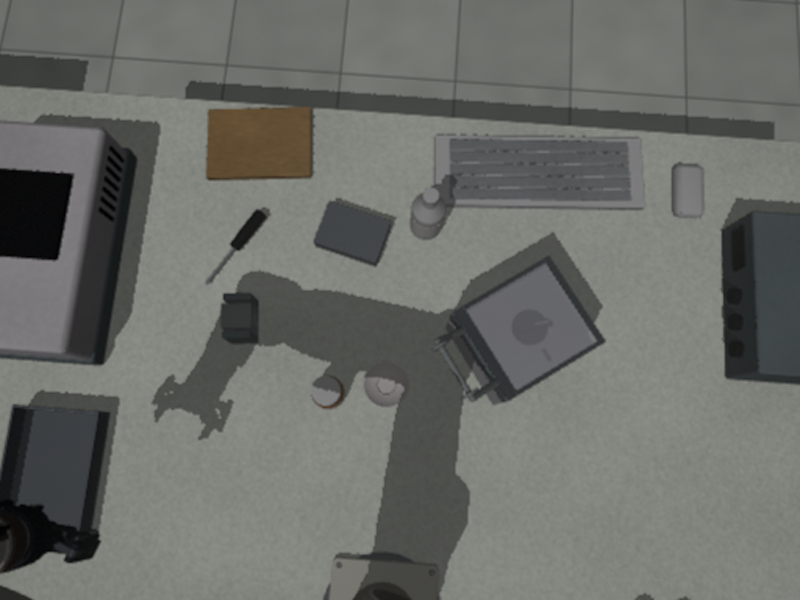

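View pics/side0b.png

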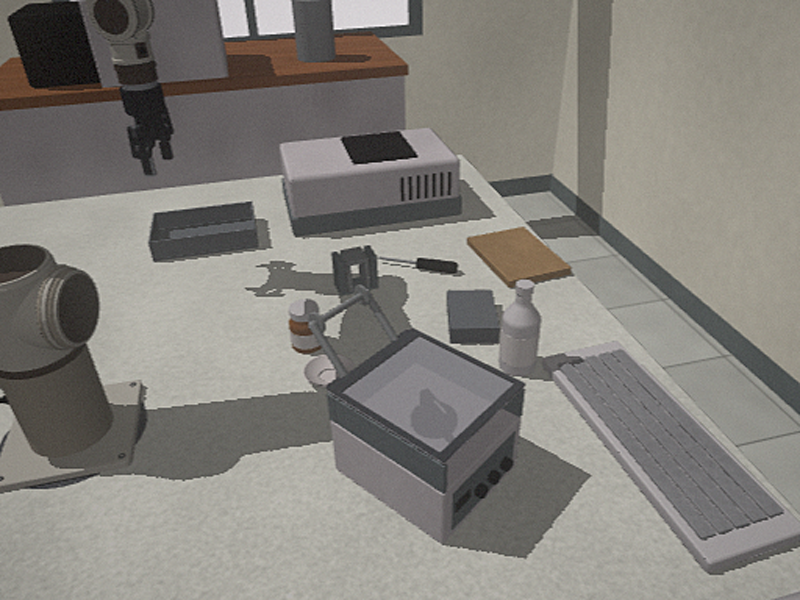

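The top view shows the unit around (530,330) with its hinge side and bar at the lower left (465,365), and the channel with the weight at (240,317). The jar is at (327,391) and the dish at (385,385), both close to the bar side. The side view agrees. I'll crop the unit and channel for a first estimate.

Run:
```python
from h import *
a=cv2.imread('pics/top0.png');a=cv2.convertScaleAbs(a,alpha=1.6,beta=10)
u=cv2.resize(a[155:265,270:395],(0,0),fx=4.4,fy=4.4,interpolation=cv2.INTER_CUBIC)
w=cv2.resize(a[180:226,135:173],(0,0),fx=6,fy=6,interpolation=cv2.INTER_CUBIC)
print(u.shape,w.shape)
o=np.zeros((u.shape[0],u.shape[1]+w.shape[1],3),np.uint8);o[:,:u.shape[1]]=u;o[:w.shape[0],u.shape[1]:]=w
cv2.imwrite('pics/crop0.png',o)
```

```text
(484, 550, 3) (276, 228, 3)
```

View pics/crop0.png

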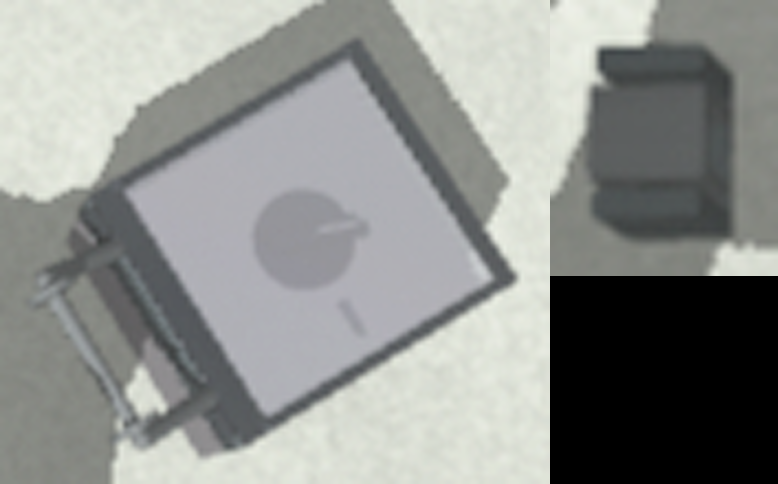

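The crop shows the guard corners at about (85,205), (357,40), (517,280) and (230,448). The knob is at (305,240) with its pointer to the right, the index rib is at (353,317), and the bar runs from (45,285) to (135,437). The weight's crown is at (592–708, 88–182).

Run:
```python
from h import *
from scipy.optimize import least_squares
c=load('top0')
U=lambda x,y:(270-.5+(x+.5)/4.4,155-.5+(y+.5)/4.4)
W=lambda x,y:(135-.5+(x-550+.5)/6,180-.5+(y+.5)/6)
obs=[U(85,205),U(357,40),U(517,280),U(230,448),U(305,240),U(353,317),U(45,285),U(135,437)]
mod=np.array([[.114,-.088,.15],[-.085,-.088,.15],[-.085,.088,.15],[.114,.088,.15],[0,0,.125],[0,.057,.103],[.17,-.047,.214],[.17,.047,.214]])
def pts(p,m): 
    C,S=np.cos(p[2]),np.sin(p[2]); return np.c_[p[0]+C*m[:,0]-S*m[:,1],p[1]+S*m[:,0]+C*m[:,1],m[:,2]]
f=lambda p:(w2px(c,pts(p,mod))-np.array(obs)).ravel()
r=least_squares(f,[.4,-.2,2.5]);print('unit',r.x,np.degrees(r.x[2]));print(r.fun.reshape(-1,2).round(1))
print('bar',pts(r.x,np.array([[.17,0,.214]])),'open',pts(r.x,np.array([[.17,0,.086]])))
print('bar px',[px2w(c,*U(*q),.214).round(3) for q in [(45,285),(135,437),(90,361)]])
print('weight',[px2w(c,*W(*q),.077).round(3) for q in [(593,88),(708,82),(708,182),(592,182),(650,133)]])
print('chan',[px2w(c,*W(*q),.078).round(3) for q in [(599,48),(706,48),(594,210),(708,222)]])
T=lambda x,y:(x*.64,y*.64)
for n,q,z in [('jar',(327,388),.085),('dish',(385,385),.02),('flask',(430,190),.17)]: print(n,px2w(c,*T(*q),z).round(3))
for P in [np.array([[.6,.6,0],[.4,.4,0]])]: print(w2px(c,P)/.64)
```

```text
unit [ 0.52433402 -0.22367427  2.17789616] 124.78425790370035
[[-0.7 -1.2]
 [-0.4  0.2]
 [-0.6  0.7]
 [ 1.5  0.7]
 [ 0.8 -0.9]
 [-0.7  0.5]
 [ 0.3  0.9]
 [-0.3 -1. ]]
bar [[ 0.42735107 -0.08405226  0.214     ]] open [[ 0.42735107 -0.08405226  0.086     ]]
bar px [array([ 0.468, -0.056,  0.214]), array([ 0.386, -0.112,  0.214]), array([ 0.427, -0.084,  0.214])]
weight [array([0.53 , 0.334, 0.077]), array([0.537, 0.28 , 0.077]), array([0.489, 0.274, 0.077]), array([0.485, 0.329, 0.077]), array([0.51 , 0.304, 0.077])]
chan [array([0.549, 0.333, 0.078]), array([0.553, 0.282, 0.078]), array([0.471, 0.326, 0.078]), array([0.47 , 0.271, 0.078])]
jar [0.391 0.125 0.085]
dish [0.409 0.023 0.02 ]
flask [ 0.743 -0.03   0.17 ]
[[102.1088006  266.29322451]
 [188.39465439 375.16893816]]
```

First estimate: unit at (0.524,-0.224) with yaw 125°, shut bar at (0.427,-0.084), weight at (0.510,0.304) with yaw about 6°. These fit the given sizes to within about 1 px. I'll move over the channel for a close look.

>>> arm_command(series=[[0, 0, 8, 0.04, -0.02, 0, -1], [0, 0, 16, 0.08, -0.04, 0, -1], [0, 0, 24, 0.12, -0.06, 0, -1], [0, 0, 24, 0.16, -0.08, 0, -1], [0, 0, 24, 0.2, -0.1, 0, -1]])

```text
time_s: 0.6
ee_pos: [0.3553, 0.3745, 0.4043]
tcp_rot: [0.0, 0.668, 0.744, -0.0]
ft_force: [0.3, 0.2, 0.6]
opening: 0.0851
```

>>> arm_command(series=[[0, 0, 0, 0.04, -0.02, -0.01, -1], [0, 0, 0, 0.08, -0.04, -0.02, -1], [0, 0, 0, 0.12, -0.06, -0.03, -1], [0, 0, 0, 0.155, -0.072, -0.05, -1], [0, 0, 0, 0.155, -0.072, -0.05, -1]])

```text
time_s: 1.1
ee_pos: [0.5118, 0.301, 0.3503]
tcp_rot: [-0.0, 0.671, 0.742, -0.003]
ft_force: [-1.5, 0.0, -0.5]
opening: 0.0855
```

Run:
```python
from h import *
c0=load('side0')
print('TCP px800',w2px(c0,[[.154,.476,z] for z in (.232,.405,.5,.55,.6,.65)])/.64)
c,s=snap('wrist','w1');print(s['time_s'],s['joint_pos'],s['ee_pos'],R.from_matrix(rot(s['tcp_rot'])).as_euler('ZYX',degrees=True),c['p'],c['R'])
# predicted weight corners
print(w2px(c,[[.51,.304,.077],[.51,.304,.005]]))
a=cv2.imread('pics/w1.png');cv2.imwrite('pics/w1b.png',cv2.convertScaleAbs(cv2.resize(a,(800,600),interpolation=cv2.INTER_CUBIC),alpha=1.7,beta=10))
```

```text
TCP px800 [[161.82779346 171.70942396]
 [140.73801825  84.91257708]
 [127.65274796  31.05898263]
 [120.26978155   0.6737273 ]
 [112.51078645 -31.25910762]
 [104.34628413 -64.86084353]]
1.1 [ 5.31941354e-01  4.55592510e-01  1.71925487e-01  1.29261814e+00
 -1.18555626e-03  4.31507232e-01] [0.5118078  0.30103415 0.35032326] [  95.75507153    0.19323082 -179.74274864] [0.42683893 0.29266849 0.31921579] [[-0.10033174 -0.94168627 -0.32118611]
 [ 0.99494651 -0.09621516 -0.02870678]
 [-0.0038702  -0.32244321  0.9465809 ]]
[[256.1265396  198.87000022]
 [255.42808431 176.92291247]]
```

View pics/w1b.png

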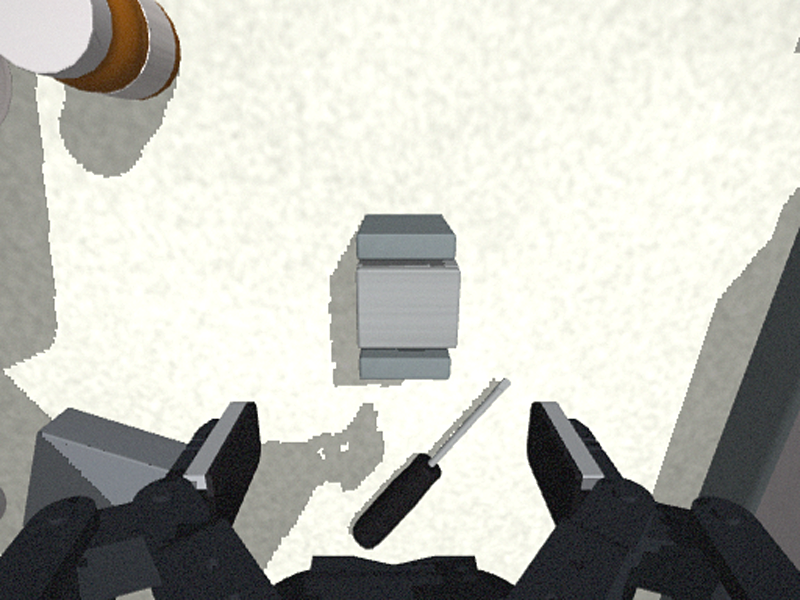

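The close view shows the weight's crown between the channel walls, with corners at about (357,262), (460,262), (457,348) and (357,346) in the 800 px picture. The driver lies in front and the jar is far off.

Run:
```python
from h import *
c=load('w1')
T=lambda x,y:(x*.64,y*.64)
P=np.array([px2w(c,*T(*q),.077) for q in [(357,262),(460,262),(457,348),(357,346)]])
print(P.round(4),P.mean(0), np.linalg.norm(P-np.roll(P,-1,0),axis=1))
for e in (P[1]-P[0],P[2]-P[3]): print('y-axis yaw',np.degrees(np.arctan2(e[1],e[0])))
Q=np.array([px2w(c,*T(*q),.078) for q in [(358,235),(456,235),(450,379),(360,379),(358,260),(455,260)]]);print(Q.round(4))
```

```text
[[0.4854 0.2786 0.077 ]
 [0.4799 0.3323 0.077 ]
 [0.5286 0.3378 0.077 ]
 [0.5331 0.2822 0.077 ]] [0.50677765 0.30775187 0.077     ] [0.05399303 0.04901514 0.05574999 0.04785975]
y-axis yaw 95.8103545616501
y-axis yaw 94.60965625781212
[[0.471  0.2781 0.078 ]
 [0.4659 0.3281 0.078 ]
 [0.5476 0.3364 0.078 ]
 [0.5528 0.2855 0.078 ]
 [0.484  0.2791 0.078 ]
 [0.4789 0.3294 0.078 ]]
```

>>> arm_command(series=[[0, 0, 0, -0.003, 0.0065, -0.04, -1], [0, 0, 0, -0.003, 0.0065, -0.08, -1], [0, 0, 0, -0.003, 0.0065, -0.12, -1], [0, 0, 0, -0.003, 0.0065, -0.148, -1], [0, 0, 0, -0.003, 0.0065, -0.148, -1]])

```text
time_s: 1.65
ee_pos: [0.5027, 0.3098, 0.2027]
tcp_rot: [-0.002, 0.668, 0.744, -0.005]
ft_force: [-1.2, -0.2, -0.2]
opening: 0.0851
```

>>> arm_command(series=[[0, 0, 0, 0, 0, 0, 1], [0, 0, 0, 0, 0, 0, 1], [0, 0, 0, 0, 0, 0, 1], [0, 0, 0, 0, 0, 0, 1], [0, 0, 0, 0, 0, 0, 1]])

```text
time_s: 2.15
ee_pos: [0.5067, 0.3105, 0.2097]
tcp_rot: [0.001, 0.669, 0.744, 0.002]
ft_force: [-1.5, -2.8, 6.1]
opening: 0.0551
```

>>> arm_command(series=[[0, 0, 0, 0, 0, 0.025, 1], [0, 0, 0, 0, 0, 0.06, 1], [0, 0, 0, 0, 0, 0.1, 1], [0, 0, 0, 0, 0, 0.12, 1], [0, 0, 0, 0, 0, 0.12, 1]])

```text
time_s: 2.65
ee_pos: [0.5068, 0.311, 0.331]
tcp_rot: [0.001, 0.669, 0.744, 0.004]
ft_force: [1.1, -0.1, -5.3]
opening: 0.0554
```

Run:
```python
from h import *
c,s=snap('wrist','w2');print(s['time_s'],s['joint_pos'],s['ee_pos'],s['ft_force'],s['opening'],R.from_matrix(rot(s['tcp_rot'])).as_euler('ZYX',degrees=True))
```

```text
2.65 [5.50235046e-01 4.62017111e-01 1.30691198e-01 1.23096768e+00
 5.45100670e-04 4.44086825e-01] [0.50677948 0.31095625 0.33103205] [ 1.05482391 -0.05668493 -5.31714024] 0.05541244631627632 [ 96.08286186  -0.23750447 179.57349888]
```

The 5 N load confirms the weight is held. I'll carry it to a free spot on the table at (0.37,0.27), turning it to the bar's yaw on the way.

>>> arm_command(series=[[0, 0, -8, -0.02, 0, 0, 1], [0, 0, -16, -0.05, -0.01, 0, 1], [0, 0, -24, -0.08, -0.02, 0, 1], [0, 0, -32, -0.11, -0.03, 0, 1], [0, 0, -40, -0.137, -0.041, 0, 1]])

```text
time_s: 3.2
ee_pos: [0.3665, 0.2682, 0.3241]
tcp_rot: [0.0, 0.884, 0.468, -0.003]
ft_force: [0.5, 0.5, -5.2]
opening: 0.0553
```

>>> arm_command(series=[[0, 0, -8, 0, 0, -0.02, 1], [0, 0, -16, 0, 0, -0.05, 1], [0, 0, -21, 0, 0, -0.08, 1], [0, 0, -21, 0, 0, -0.1, 1], [0, 0, -21, 0, 0, -0.11, 1]])

```text
time_s: 3.7
ee_pos: [0.3668, 0.2678, 0.213]
tcp_rot: [0.001, 0.953, 0.301, -0.004]
ft_force: [-0.6, -1.5, -5.0]
opening: 0.0547
```

>>> arm_command(series=[[0, 0, 0, 0, 0, -0.004, 1], [0, 0, 0, 0, 0, -0.009, 1], [0, 0, 0, 0, 0, -0.012, 1], [0, 0, 0, 0, 0, -0.014, 1], [0, 0, 0, 0, 0, -0.014, 1]])

```text
time_s: 4.2
ee_pos: [0.369, 0.2695, 0.2048]
tcp_rot: [-0.001, 0.953, 0.301, 0.001]
ft_force: [-4.1, -2.6, 6.8]
opening: 0.0548
```

It's on the table: contact force is up and z is 5 mm below the channel height, as it should be. Release, lift and turn 90°.

>>> arm_command(series=[[0, 0, 0, 0, 0, 0.003, -1], [0, 0, 0, 0, 0, 0.003, -1], [0, 0, 0, 0, 0, 0.003, -1], [0, 0, 0, 0, 0, 0.003, -1], [0, 0, 0, 0, 0, 0.003, -1]])

```text
time_s: 4.7
ee_pos: [0.369, 0.2693, 0.2058]
tcp_rot: [-0.0, 0.954, 0.301, 0.0]
ft_force: [-0.1, 0.6, -1.0]
opening: 0.0856
```

>>> arm_command(series=[[0, 0, 0, 0, 0, 0.03, -1], [0, 0, 0, 0, 0, 0.07, -1], [0, 0, 0, 0, 0, 0.11, -1], [0, 0, -8, 0, 0, 0.14, -1], [0, 0, -16, 0, 0, 0.14, -1]])

```text
time_s: 5.2
ee_pos: [0.3702, 0.2702, 0.3504]
tcp_rot: [-0.002, 0.987, 0.163, 0.004]
ft_force: [-0.4, 0.4, 0.5]
opening: 0.0855
```

>>> arm_command(series=[[0, 0, -8.5, 0, 0, 0, -1], [0, 0, -17, 0, 0, 0, -1], [0, 0, -25.5, 0, 0, 0, -1], [0, 0, -34, 0, 0, 0, -1], [0, 0, -42, 0, 0, 0, -1]])

```text
time_s: 5.7
ee_pos: [0.3688, 0.2692, 0.3455]
tcp_rot: [0.0, 0.979, -0.202, -0.0]
ft_force: [0.8, 0.3, -0.1]
opening: 0.0854
```

>>> arm_command(series=[[0, 0, -8, 0, 0, 0, -1], [0, 0, -16, 0, 0, 0, -1], [0, 0, -24, 0, 0, 0, -1], [0, 0, -32, 0, 0, 0, -1], [0, 0, -32, 0, 0, 0, -1]])

```text
time_s: 6.2
ee_pos: [0.3722, 0.2645, 0.3455]
tcp_rot: [-0.001, 0.889, -0.458, -0.002]
ft_force: [0.7, 0.5, 0.8]
opening: 0.0855
```

Run:
```python
from h import *
c,s=snap('wrist','w3');print(s['time_s'],s['joint_pos'],s['ee_pos'],s['ft_force'],s['opening'],R.from_matrix(rot(s['tcp_rot'])).as_euler('ZYX',degrees=True))
a=cv2.imread('pics/w3.png');cv2.imwrite('pics/w3b.png',cv2.convertScaleAbs(cv2.resize(a,(800,600),interpolation=cv2.INTER_CUBIC),alpha=1.7,beta=10))
```

```text
6.2 [ 0.6168543   0.19218566 -0.21568455  1.16330729  0.00375946  3.13984356] [0.37216682 0.26452941 0.34551176] [0.74395655 0.50488961 0.8318929 ] 0.08550635866882068 [-54.55671767   0.21543929 179.97853696]
```

View pics/w3b.png

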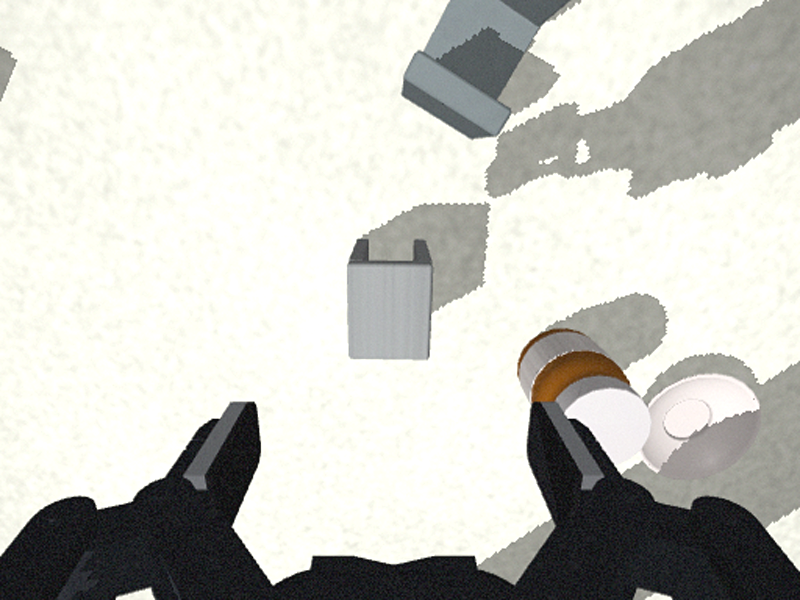

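The weight stands upright at (348–432, 262–358), square to the picture, with the jar and dish to the right. Joint 6 is close to its limit here, so I'll back off 3°.

Run:
```python
from h import *
c=load('w3')
T=lambda x,y:(x*.64,y*.64)
P=np.array([px2w(c,*T(*q),.072) for q in [(348,263),(433,263),(430,358),(349,358)]])
print(P.round(4),P.mean(0), np.linalg.norm(P-np.roll(P,-1,0),axis=1))
for e in (P[1]-P[0],P[2]-P[3]): print('x-axis yaw',np.degrees(np.arctan2(e[1],e[0])))
print('jar',px2w(c,*T(607,420),.085),'dish',px2w(c,*T(703,427),.02))
```

```text
[[0.3778 0.2996 0.072 ]
 [0.4037 0.2633 0.072 ]
 [0.3591 0.2318 0.072 ]
 [0.3326 0.2688 0.072 ]] [0.36828631 0.26587898 0.072     ] [0.04457867 0.05462123 0.04551844 0.05465807]
x-axis yaw -54.519627126513804
x-axis yaw -54.48818903780235
jar [0.39031828 0.13317311 0.085     ] dish [0.41235393 0.02189875 0.02      ]
```

>>> arm_command(series=[[0, 0, 3, 0, 0, -0.02, -1], [0, 0, 3, 0, 0, -0.04, -1], [0, 0, 3, 0, 0, -0.05, -1], [0, 0, 3, 0, 0, -0.05, -1]])

```text
time_s: 6.65
ee_pos: [0.3714, 0.2644, 0.2943]
tcp_rot: [0.001, 0.9, -0.435, -0.003]
ft_force: [-1.0, -0.4, -0.2]
opening: 0.0851
```

Run:
```python
from h import *
from bench import ctrl
s=ctrl.state();print(s['time_s'],s['joint_pos'],s['ee_pos'],R.from_matrix(rot(s['tcp_rot'])).as_euler('ZYX',degrees=True))
```

```text
6.65 [ 0.6176138   0.23913336 -0.30023797  1.03513397  0.00393353  3.08870426] [0.37140372 0.26444052 0.29430758] [-51.58388535   0.2362922  179.79970108]
```

>>> arm_command(series=[[0, 0, 0, -0.0025, 0.003, -0.04, -1], [0, 0, 0, -0.0025, 0.003, -0.07, -1], [0, 0, 0, -0.0025, 0.003, -0.088, -1], [0, 0, 0, -0.0025, 0.003, -0.088, -1]])

```text
time_s: 7.05
ee_pos: [0.3687, 0.2673, 0.2061]
tcp_rot: [0.001, 0.9, -0.435, -0.003]
ft_force: [0.1, 0.8, 0.3]
opening: 0.086
```

>>> arm_command(series=[[0, 0, 0, 0, 0, 0, 1], [0, 0, 0, 0, 0, 0, 1], [0, 0, 0, 0, 0, 0, 1], [0, 0, 0, 0, 0, 0, 1], [0, 0, 0, 0, 0, 0, 1]])

```text
time_s: 7.55
ee_pos: [0.3706, 0.2681, 0.2096]
tcp_rot: [-0.002, 0.9, -0.435, -0.0]
ft_force: [0.9, -1.7, 5.3]
opening: 0.0457
```

>>> arm_command(series=[[0, 0, 0, 0, 0, 0.02, 1], [0, 0, 0, 0, 0, 0.06, 1], [0, 0, 0, 0, 0, 0.1, 1], [0, 0, 0, 0, 0, 0.15, 1], [0, 0, 0, 0, 0, 0.15, 1]])

```text
time_s: 8.05
ee_pos: [0.3712, 0.269, 0.3646]
tcp_rot: [-0.007, 0.9, -0.435, 0.001]
ft_force: [1.0, 1.6, -5.3]
opening: 0.0456
```

The weight is held across the legs and lifted. Move over the bar at a safe height and look.

>>> arm_command(series=[[0, 0, 0, 0.005, -0.01, 0.04, 1], [0, 0, 0, 0.01, -0.04, 0.08, 1], [0, 0, 0, 0.015, -0.08, 0.11, 1], [0, 0, -2, 0.02, -0.12, 0.135, 1], [0, 0, -3.6, 0.03, -0.165, 0.135, 1]])

```text
time_s: 8.55
ee_pos: [0.3994, 0.1018, 0.4953]
tcp_rot: [-0.003, 0.886, -0.463, 0.0]
ft_force: [2.3, 0.4, -4.1]
opening: 0.0458
```

>>> arm_command(series=[[0, 0, 0, 0.005, -0.04, 0, 1], [0, 0, 0, 0.01, -0.08, 0, 1], [0, 0, 0, 0.016, -0.12, 0, 1], [0, 0, 0, 0.022, -0.16, 0, 1], [0, 0, 0, 0.027, -0.188, 0, 1]])

```text
time_s: 9.05
ee_pos: [0.4261, -0.0875, 0.4911]
tcp_rot: [-0.0, 0.886, -0.464, -0.003]
ft_force: [0.7, 0.7, -4.5]
opening: 0.0458
```

>>> arm_command(series=[[0, 0, 0, 0, 0, 0, 1], [0, 0, 0, 0, 0, 0, 1], [0, 0, 0, 0, 0, 0, 1]])

```text
time_s: 9.35
ee_pos: [0.4262, -0.0846, 0.4919]
tcp_rot: [-0.001, 0.886, -0.463, -0.003]
ft_force: [0.6, 0.3, -6.6]
opening: 0.046
```

Run:
```python
from h import *
c,s=snap('wrist','w4');print(s['time_s'],s['joint_pos'],s['ee_pos'],s['ft_force'],s['opening'],R.from_matrix(rot(s['tcp_rot'])).as_euler('ZYX',degrees=True))
print('bar pred px800',w2px(c,[[.468,-.056,.214],[.386,-.112,.214],[.427,-.084,.214]])/.64)
a=cv2.imread('pics/w4.png');cv2.imwrite('pics/w4b.png',cv2.convertScaleAbs(cv2.resize(a,(800,600),interpolation=cv2.INTER_CUBIC),alpha=1.7,beta=10))
```

```text
9.35 [-0.19694185  0.08991475  0.04739019  1.53313443  0.00315505  2.33605246] [ 0.42623545 -0.08462742  0.49186431] [ 0.56788972  0.2565268  -6.61913841] 0.0459897164095582 [-55.13050168   0.3261586  179.9373715 ]
bar pred px800 [[398.11440465 211.93880646]
 [395.91088959 384.13986373]
 [396.94417758 303.39011607]]
```

View pics/w4b.png

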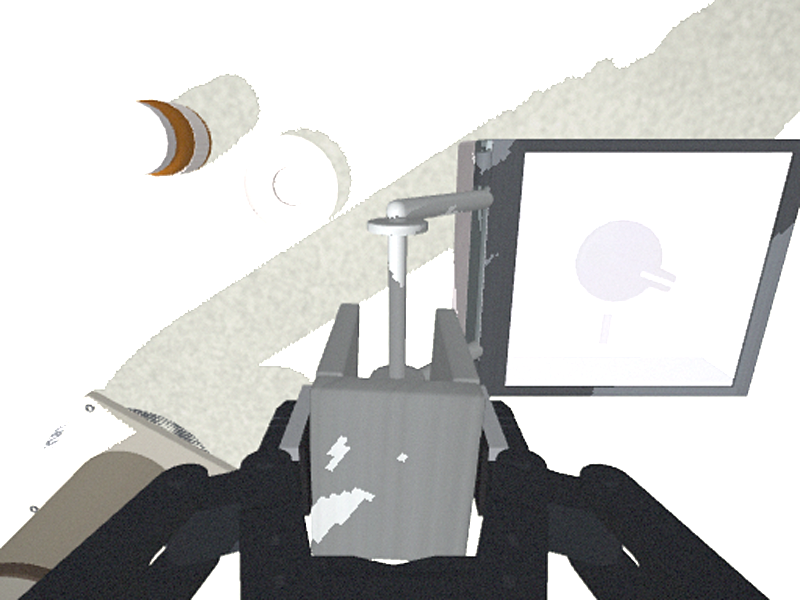

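The bar runs vertically in the picture at column 398, with the upper disc at row 226. That is within about 1–2 px of the prediction, and the U gap is centred on it. Lowering.

>>> arm_command(series=[[0, 0, 0, 0.001, 0, -0.03, 1], [0, 0, 0, 0.001, 0, -0.06, 1], [0, 0, 0, 0.001, 0, -0.085, 1], [0, 0, 0, 0.001, 0, -0.105, 1], [0, 0, 0, 0.001, 0, -0.115, 1]])

```text
time_s: 9.9
ee_pos: [0.4267, -0.084, 0.3758]
tcp_rot: [-0.001, 0.887, -0.462, -0.003]
ft_force: [-1.2, -0.7, -5.2]
opening: 0.0455
```

>>> arm_command(series=[[0, 0, 0, 0, 0, -0.003, 1], [0, 0, 0, 0, 0, -0.006, 1], [0, 0, 0, 0, 0, -0.009, 1], [0, 0, 0, 0, 0, -0.009, 1]])

```text
time_s: 10.3
ee_pos: [0.4277, -0.0852, 0.3692]
tcp_rot: [-0.001, 0.886, -0.463, -0.001]
ft_force: [-0.5, -0.0, -5.2]
opening: 0.0459
```

Run:
```python
from h import *
snap('wrist','w5');c,s=snap('side','side1');snap('top','top1');print(s['time_s'],s['ee_pos'],s['ft_force'],s['opening'])
a=cv2.imread('pics/side1.png');cv2.imwrite('pics/side1b.png',cv2.convertScaleAbs(cv2.resize(a[130:360,150:450],(780,598),interpolation=cv2.INTER_CUBIC),alpha=1.4,beta=10))
```

```text
10.35 [ 0.42771167 -0.08525054  0.36925036] [ 0.41209514 -0.46335474 -4.88078786] 0.04546453569806817
```

View pics/side1b.png

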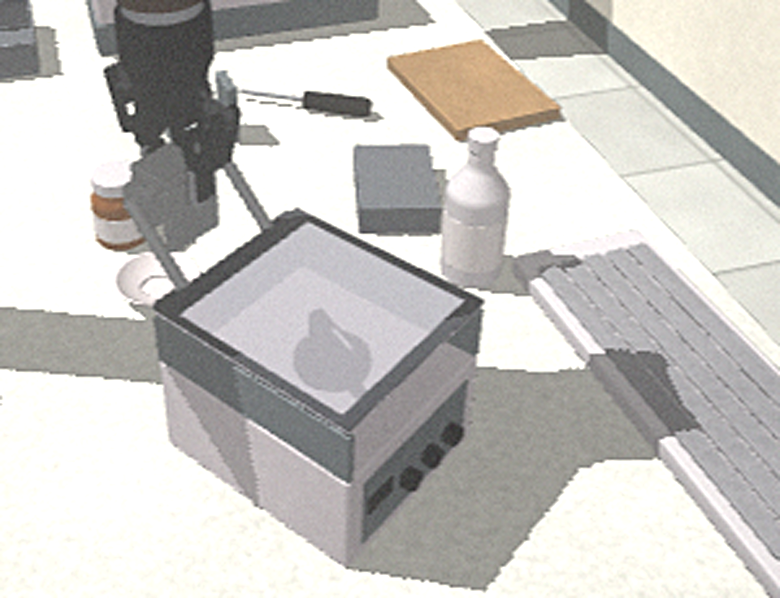

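The weight straddles the bar between the arms, and all bystanders are in place. Lower the last few mm, release, then retreat up and outward.

>>> arm_command(series=[[0, 0, 0, 0, 0, -0.002, 1], [0, 0, 0, 0, 0, -0.004, 1], [0, 0, 0, 0, 0, -0.004, 1]])

```text
time_s: 10.75
ee_pos: [0.4271, -0.0846, 0.3655]
tcp_rot: [-0.002, 0.886, -0.463, -0.002]
ft_force: [-4.2, 4.3, 3.5]
opening: 0.0455
```

>>> arm_command(series=[[0, 0, 0, 0, 0, 0, -1], [0, 0, 0, 0, 0, 0, -1], [0, 0, 0, -0.002, 0.003, 0.02, -1], [0, 0, 0, -0.006, 0.008, 0.06, -1], [0, 0, 0, -0.011, 0.016, 0.105, -1]])

```text
time_s: 11.25
ee_pos: [0.4163, -0.0694, 0.4702]
tcp_rot: [-0.0, 0.886, -0.463, -0.002]
ft_force: [1.1, -0.7, 1.1]
opening: 0.0855
```

>>> arm_command(series=[[0, 0, 0, -0.02, 0.03, 0.03, -1], [0, 0, 0, -0.04, 0.06, 0.06, -1], [0, 0, 0, -0.055, 0.085, 0.08, -1], [0, 0, 0, -0.055, 0.085, 0.08, -1]])

```text
time_s: 11.65
ee_pos: [0.3603, 0.0174, 0.5537]
tcp_rot: [-0.003, 0.887, -0.461, 0.002]
ft_force: [-0.1, -0.9, -0.9]
opening: 0.0851
```

Run:
```python
from h import *
from bench import viewer,ctrl
for i in range(3): c,s=snap('side','side2')
t=snap('top','top2');print(s['time_s'],s['ee_pos'],s['ft_force'],s['opening'])
a=cv2.imread('pics/side2.png')[100:360,130:450];b=cv2.imread('pics/top2.png')[140:290,250:400]
o=np.zeros((390,480+390,3),np.uint8);o[:,:480]=cv2.resize(a,(480,390));o[:,480:]=cv2.resize(b,(390,390))
o=cv2.resize(o,(800,359));cv2.imwrite('pics/st2b.png',cv2.convertScaleAbs(o,alpha=1.4,beta=10))
```

```text
11.75 [0.36151873 0.01603785 0.55048998] [-0.02178046 -0.76643447  0.73064207] 0.08546173245015036
```

View pics/st2b.png

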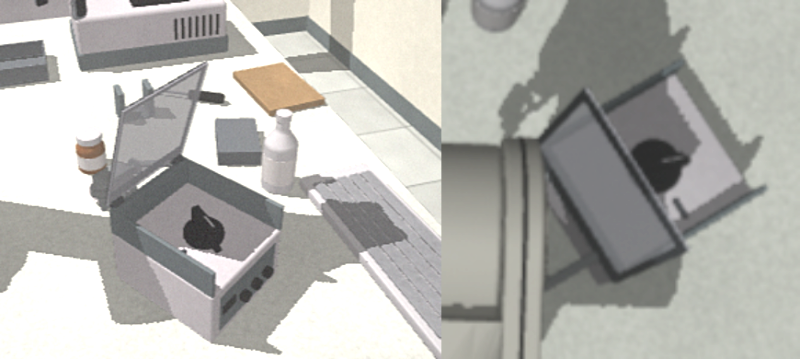

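The guard is swinging open, already about 60° up, and the weight is out of the way. Go high over to the knob, turning the jaws to about +14°.

>>> arm_command(series=[[0, 0, 8, 0.02, -0.02, 0.01, -1], [0, 0, 16, 0.04, -0.05, 0.01, -1], [0, 0, 24, 0.06, -0.08, 0.01, -1], [0, 0, 32, 0.08, -0.11, 0.01, -1], [0, 0, 40, 0.1, -0.14, 0.01, -1]])

```text
time_s: 12.35
ee_pos: [0.4625, -0.1268, 0.5581]
tcp_rot: [-0.0, 0.991, -0.13, -0.003]
ft_force: [1.3, 0.8, 0.2]
opening: 0.0856
```

>>> arm_command(series=[[0, 0, 8, 0.02, -0.03, 0, -1], [0, 0, 16, 0.04, -0.06, 0, -1], [0, 0, 24, 0.055, -0.085, 0, -1], [0, 0, 29, 0.064, -0.1, 0, -1], [0, 0, 29, 0.064, -0.1, 0, -1]])

```text
time_s: 12.85
ee_pos: [0.5268, -0.2277, 0.5562]
tcp_rot: [-0.001, 0.993, 0.118, -0.004]
ft_force: [0.2, 0.9, 0.3]
opening: 0.0852
```

>>> arm_command(series=[[0, 0, 0, 0, 0, 0, -1], [0, 0, 0, 0, 0, 0, -1], [0, 0, 0, 0, 0, 0, -1], [0, 0, 0, 0, 0, 0, -1], [0, 0, 0, 0, 0, 0, -1]])

```text
time_s: 13.35
ee_pos: [0.5253, -0.2236, 0.5603]
tcp_rot: [0.0, 0.993, 0.121, -0.002]
ft_force: [0.2, 0.4, -1.1]
opening: 0.0856
```

Run:
```python
from h import *
c,s=snap('side','side3');c,s=snap('wrist','w6');print(s['time_s'],s['joint_pos'],s['ee_pos'],s['ft_force'],s['opening'],R.from_matrix(rot(s['tcp_rot'])).as_euler('ZYX',degrees=True))
print(w2px(c,[[.524,-.224,.139]])/.64, c['p'])
a=cv2.imread('pics/w6.png');b=cv2.imread('pics/side3.png')[120:330,150:400]
o=np.zeros((600,800,3),np.uint8);o[:]=cv2.resize(a,(800,600),interpolation=cv2.INTER_CUBIC)
o=cv2.convertScaleAbs(o,alpha=1.2,beta=10);o[400:,:238]=cv2.resize(b,(238,200));cv2.imwrite('pics/w6b.png',o)
```

```text
13.4 [-0.40201019  0.4000911   0.62912185  1.80213582 -0.00231882  0.92683112] [ 0.52533197 -0.22368045  0.56019494] [ 0.86012506 -0.25487268  0.54627879] 0.08569561692236431 [ 13.86311134   0.18555235 179.973168  ]
[[393.89343614 251.78542455]] [ 0.50370382 -0.14219345  0.52867163]
```

View pics/w6b.png

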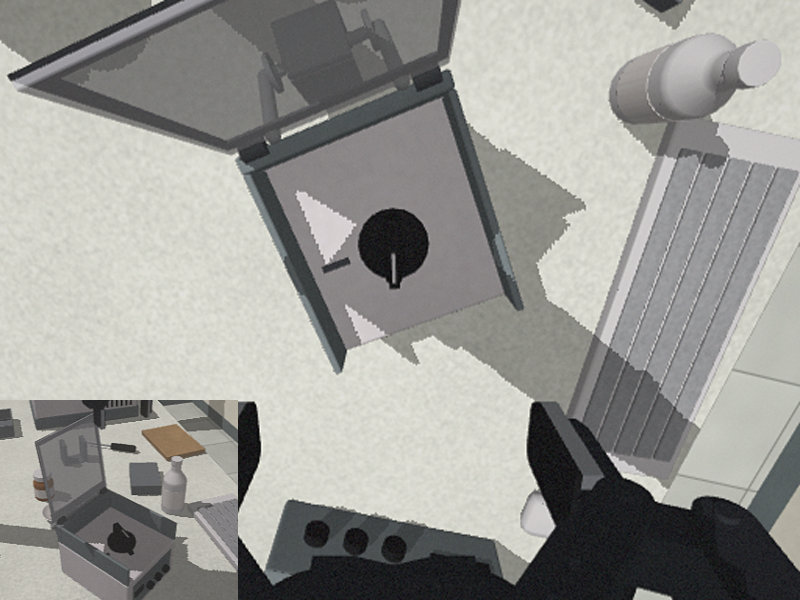

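The guard is open with the weight hanging on the bar behind it, seen through the plate. The knob disc is at (393,243), its nose at (395,286), the white line runs (393,254)–(394,283), and the rib is at about (336,265).

Run:
```python
from h import *
c=load('w6');T=lambda x,y,z:px2w(c,x*.64,y*.64,z)
k=T(393,243,.110);n=T(395,286,.107);l0=T(393,254,.139);l1=T(394,283,.139);r0=T(323,270,.103);r1=T(350,261,.103)
an=lambda v:np.degrees(np.arctan2(v[1],v[0]))
print('knob',k,'nose yaw',an(n-k),'line yaw',an(l1-l0),'rib',r0,r1,'rib yaw from knob',an((r0+r1)/2-k),'rib dir',an(r1-r0),np.linalg.norm((r0+r1)/2-k),'rib len',np.linalg.norm(r1-r0))
# wall outer tops z=.148
L=[T(340,372,.148),T(523,308,.148),T(452,88,.148),T(243,172,.148)]
print(np.round(L,4),'front edge yaw',an(L[0]-L[1]),'rear',an(L[3]-L[2]),'sides',an(L[3]-L[0]),an(L[2]-L[1]))
print('len',np.linalg.norm(L[0]-L[1]))
```

```text
knob [ 0.52281507 -0.22252514  0.11      ] nose yaw -73.5435621249388 line yaw -74.19507475079823 rib [ 0.46614798 -0.26400645  0.103     ] [ 0.48866953 -0.24964358  0.103     ] rib yaw from knob -142.93263801110425 rib dir 32.52725500884061 0.05733423809529898 rib len 0.026711652837362435
[[ 0.503  -0.3397  0.148 ]
 [ 0.642  -0.2429  0.148 ]
 [ 0.5356 -0.0933  0.148 ]
 [ 0.3948 -0.1892  0.148 ]] front edge yaw -145.16409179569908 rear -145.74546602301092 sides 125.70289078113385 125.41050157695123
len 0.16941036642451548
```

>>> arm_command(series=[[0, 0, 2, -0.0025, 0, -0.04, -1], [0, 0, 2, -0.0025, 0, -0.08, -1], [0, 0, 2, -0.0025, 0, -0.12, -1], [0, 0, 2, -0.0025, 0, -0.16, -1], [0, 0, 2, -0.0025, 0, -0.19, -1]])

```text
time_s: 13.95
ee_pos: [0.5223, -0.2238, 0.3672]
tcp_rot: [-0.0, 0.99, 0.138, -0.003]
ft_force: [0.9, 0.2, 0.3]
opening: 0.0856
```

>>> arm_command(series=[[0, 0, 0, 0, 0, 0, -1], [0, 0, 0, 0, 0, -0.02, -1], [0, 0, 0, 0, 0, -0.04, -1], [0, 0, 0, 0, 0, -0.055, -1], [0, 0, 0, 0, 0, -0.055, -1]])

```text
time_s: 14.45
ee_pos: [0.523, -0.2241, 0.3145]
tcp_rot: [-0.0, 0.99, 0.138, -0.003]
ft_force: [-0.3, -0.3, 0.5]
opening: 0.0856
```

Run:
```python
from h import *
c,s=snap('wrist','w7');print(s['time_s'],s['joint_pos'],s['ee_pos'],s['ft_force'],s['opening'],R.from_matrix(rot(s['tcp_rot'])).as_euler('ZYX',degrees=True))
a=cv2.imread('pics/w7.png')
cv2.imwrite('pics/w7b.png',cv2.convertScaleAbs(cv2.resize(a,(800,600),interpolation=cv2.INTER_CUBIC),alpha=1.3,beta=10))
```

```text
14.45 [-0.40428625  0.42995434  0.03542695  1.18087988 -0.0024365   0.89009175] [ 0.52296858 -0.22409943  0.31454729] [-0.33359505 -0.33327221  0.49142491] 0.08558997638616339 [  15.83807281    0.29316426 -179.94222245]
```

View pics/w7b.png

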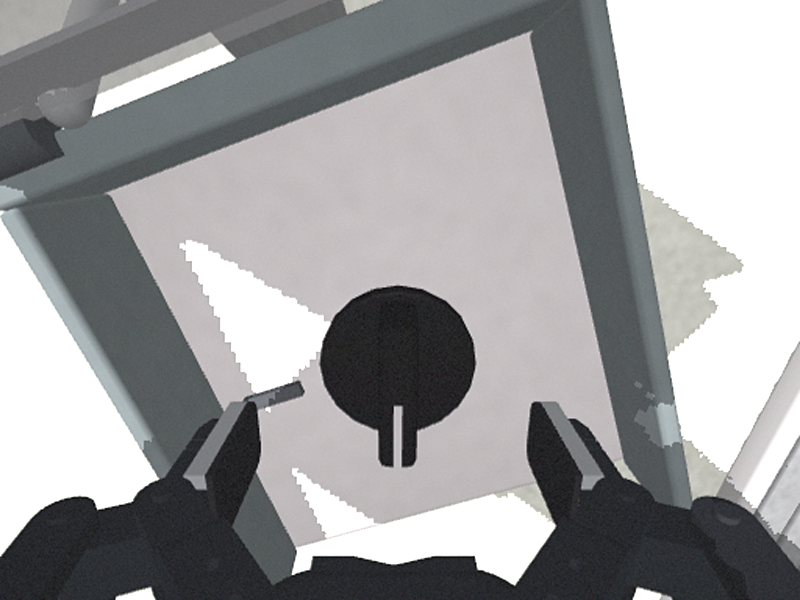

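The jaws straddle the knob bar squarely: bar vertical at column 398, rib from (248,402) to (302,386). Go down the last 28 mm and close.

>>> arm_command(series=[[0, 0, 0, 0, 0, -0.015, -1], [0, 0, 0, 0, 0, -0.028, -1], [0, 0, 0, 0, 0, -0.028, -1]])

```text
time_s: 14.8
ee_pos: [0.5228, -0.2241, 0.2861]
tcp_rot: [-0.0, 0.99, 0.138, -0.003]
ft_force: [-1.8, 0.3, -0.4]
opening: 0.0853
```

>>> arm_command(series=[[0, 0, 0, 0, 0, 0, 1], [0, 0, 0, 0, 0, 0, 1], [0, 0, 0, 0, 0, 0, 1], [0, 0, 0, 0, 0, 0, 1], [0, 0, 0, 0, 0, 0, 1]])

```text
time_s: 15.3
ee_pos: [0.5237, -0.2242, 0.2873]
tcp_rot: [0.0, 0.99, 0.138, -0.001]
ft_force: [-0.0, 1.5, 3.1]
opening: 0.013
```

Run:
```python
from h import *
from bench import ctrl
s=ctrl.state();print(s['time_s'],s['joint_pos'],s['ee_pos'],s['ft_force'],s['opening'],R.from_matrix(rot(s['tcp_rot'])).as_euler('ZYX',degrees=True))
c=load('w7');T=lambda x,y,z:px2w(c,x*.64,y*.64,z)
an=lambda v:np.degrees(np.arctan2(v[1],v[0]))
k=T(398,360,.110);r=[T(248,402,.103),T(302,386,.103)];b0,b1=T(398,305,.139),T(398,465,.139)
print('knob',k,'rib dir',an(r[0]-r[1]),'rib from knob',an((r[0]+r[1])/2-k),'bar',an(b1-b0))
d=T(532,33,.1)-T(107,194,.1);print('deck rear edge yaw',an(d)); d=T(620,455,.1)-T(532,33,.1); print('deck side',an(d))
```

```text
15.3 [-4.04232857e-01  4.51395537e-01 -6.27879401e-03  1.11388314e+00
 -9.72367480e-04  8.90053530e-01] [ 0.52370266 -0.22417324  0.2873223 ] [-0.02587405  1.5453863   3.09087422] 0.013003796869830948 [1.58428642e+01 6.89537868e-02 1.79984153e+02]
knob [ 0.52205893 -0.22131433  0.11      ] rib dir -146.05768652039163 rib from knob -143.94519769738778 bar -73.9642909660389
deck rear edge yaw 34.84171424765549
deck side -55.797561161958576
```

The knob is gripped at 13 mm opening and yaw 15.8°. The unit yaw estimates agree at about 125°, so I'll turn clockwise 71°.

>>> arm_command(series=[[0, 0, -6, 0, 0, 0, 1], [0, 0, -13, 0, 0, 0, 1], [0, 0, -21, 0, 0, 0, 1], [0, 0, -29, 0, 0, 0, 1], [0, 0, -37, 0, 0, 0, 1]])

```text
time_s: 15.8
ee_pos: [0.5237, -0.2243, 0.2873]
tcp_rot: [-0.0, 0.982, -0.186, -0.001]
ft_force: [1.0, 0.6, 0.3]
opening: 0.013
```

>>> arm_command(series=[[0, 0, -8, 0, 0, 0, 1], [0, 0, -16, 0, 0, 0, 1], [0, 0, -24, 0, 0, 0, 1], [0, 0, -30, 0, 0, 0, 1], [0, 0, -34, 0, 0, 0, 1]])

```text
time_s: 16.3
ee_pos: [0.5235, -0.2244, 0.2873]
tcp_rot: [-0.001, 0.886, -0.465, -0.001]
ft_force: [1.6, -0.2, 1.0]
opening: 0.0129
```

>>> arm_command(series=[[0, 0, 0, 0, 0, 0, 1], [0, 0, 0, 0, 0, 0, 1], [0, 0, 0, 0, 0, 0, 1]])

```text
time_s: 16.6
ee_pos: [0.5235, -0.2245, 0.2873]
tcp_rot: [-0.001, 0.887, -0.463, -0.001]
ft_force: [2.5, -1.1, 2.9]
opening: 0.0128
```

Run:
```python
from h import *
from bench import ctrl
s=ctrl.state();print(s['time_s'],s['joint_pos'],s['ee_pos'],s['ft_force'],s['opening'],R.from_matrix(rot(s['tcp_rot'])).as_euler('ZYX',degrees=True))
```

```text
16.6 [-4.05507233e-01  4.51472628e-01 -6.17158891e-03  1.11442836e+00
  1.97933617e-03  2.12709953e+00] [ 0.52349445 -0.22445599  0.28731671] [ 2.50566262 -1.07356838  2.94315097] 0.012835909507434315 [-5.51076895e+01  1.21982649e-01 -1.79942306e+02]
```

Yaw is -55.1°, as wanted. Release, lift clear and check.

>>> arm_command(series=[[0, 0, 0, 0, 0, 0, -1], [0, 0, 0, 0, 0, 0, -1], [0, 0, 0, 0, 0, 0, -1], [0, 0, 0, 0, 0, 0, -1], [0, 0, 0, 0, 0, 0.02, -1]])

```text
time_s: 17.1
ee_pos: [0.5218, -0.2237, 0.3039]
tcp_rot: [-0.001, 0.886, -0.463, -0.005]
ft_force: [-0.1, -0.3, 0.5]
opening: 0.0838
```

>>> arm_command(series=[[0, 0, 0, 0, 0, 0.04, -1], [0, 0, 0, 0, 0, 0.08, -1], [0, 0, 0, 0, 0, 0.12, -1], [0, 0, 0, 0, 0, 0.15, -1], [0, 0, 0, 0, 0, 0.15, -1]])

```text
time_s: 17.6
ee_pos: [0.5235, -0.2244, 0.4622]
tcp_rot: [-0.001, 0.886, -0.463, 0.003]
ft_force: [0.9, 0.6, -0.1]
opening: 0.0856
```

Run:
```python
from h import *
c2,s=snap('side','side8');c,s=snap('wrist','w8');print(s['time_s'],s['ee_pos'],s['ft_force'],R.from_matrix(rot(s['tcp_rot'])).as_euler('ZYX',degrees=True))
k=[.523,-.224]
for y in (124.8,): 
  d=np.radians(y+90);e=np.array([np.cos(d),np.sin(d)])
  print('ray to rib px800',w2px(c,[[*(np.array(k)+t*e),z] for t,z in ((0,.11),(.037,.107),(.057,.103))])/.64)
a=cv2.imread('pics/w8.png');b=cv2.imread('pics/side8.png')[110:340,120:400]
o=cv2.convertScaleAbs(cv2.resize(a,(800,600),interpolation=cv2.INTER_CUBIC),alpha=1.2,beta=10);o[370:,:280]=b
cv2.imwrite('pics/w8b.png',o)
```

```text
17.65 [ 0.52330031 -0.22434181  0.45929096] [-0.08151803 -0.48275303 -0.71714625] [-5.51630557e+01 -4.33835879e-02 -1.79834437e+02]
ray to rib px800 [[392.80831302 274.30777749]
 [392.77502457 322.75380854]
 [392.75359465 345.97634943]]
```

View pics/w8b.png

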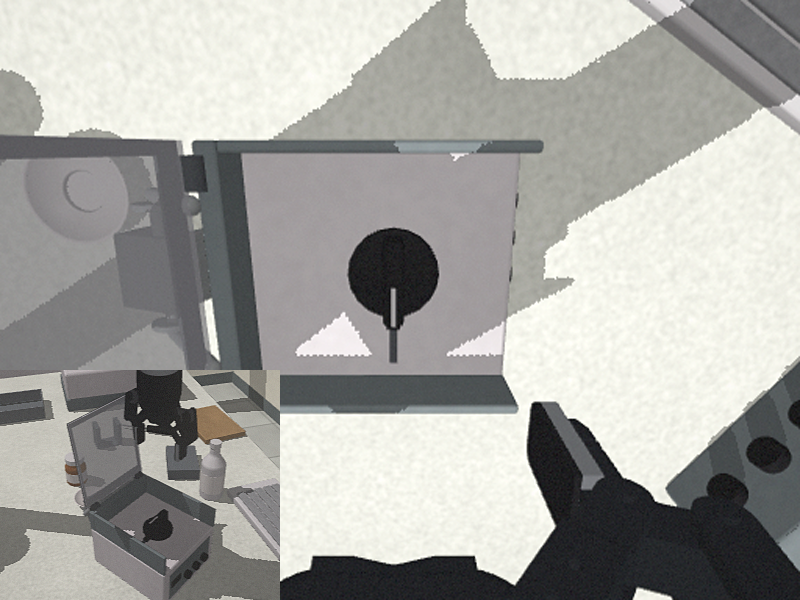

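The pointer line (393, 290–325) and the rib (393, 328–362) are collinear. The guard stands open, the weight hangs on the bar, and the gripper is clear with about zero force. Handing in.

```bash
python3 -c "
from bench import close_job
print(close_job())"
```

```text
the job is handed in; nothing more can be done
None
```

I hung the weight on the guard bar, the guard opened fully and stayed open, and I turned the knob clockwise onto the index rib. The job is handed in at about 17.7 s of robot time; no verdict was reported.

- **Weight:** I took it from the channel by its end faces, set it on the table, gripped it again across the legs and lowered it over the bar. The guard swung open once I let go.
- **Knob:** I turned it about 71° clockwise, to a tool yaw of -55.1° against the wanted -55.2°.
- **Last checks:** The final wrist picture shows the pointer line and the rib on the same pixel column (393). The guard was open with the weight on the bar, and the gripper was open and clear with near-zero force. The bystanders visible in the last pictures looked unmoved; I did not measure them.
- **Disagreements:** Measurements of the rib's direction spread by about 2–3° (-143° to -147°). I used the box-edge estimate of about -145°, which the final picture supports.
- **Near limit:** Joint 6 reached 3.1398 rad during the regrip, right at its 3.14 limit, so I backed it off 3° before gripping.

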